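Tip the egg hopper into a gift tray

TASK

Set the empty wooden gift tray squarely on the middle of the pile of flat cartons under the hopper's lip, lowering it until it rests there rather than dropping it, and let go. Then push the brass hopper past its detent until it is fully tipped, so that all three eggs end up in the tray, and ease it back fully upright without letting it slam. Leave the tray there and do not disturb the gift boxes, jar, cup and ribbon spool.

Things in the scene. Friction and masses are not known exactly. Their poses are not given: they have to be found in the camera images.
- tray_mid (a point): centre (half-way up) of the loose open wooden gift tray: 150 mm long (its x), 130 mm wide (its y), 55 mm high, walls and floor 8 mm thick, about 0.25 kg. Its z axis points up; its rim is 27.5 mm above this point. It can be pinched from above by one wall; the mid-planes of its two long walls lie at y = -61 and +61 mm in its frame. It starts on the counter.
- spot (a point): point at counter level (z = 0) under the centre of the pile of flat-packed cartons (186 mm along x, 146 mm along y), which is fixed in front of the hopper's lip; same axes as the stand: x along the hinge, -y the way the hopper dumps, z up. The pile's top is somewhere between 20 and 50 mm above this point, level, and its height is not reported. The tray, set with its centre over this point and its long side along this x (either way round), catches what the hopper dumps.
- pan_hinge (a point): middle of the hinge axis of the tipping hopper, on its fixed white stand, 160 mm above the counter; fixed. x along the hinge axis, -y towards the pile (dump direction), z up. The upright stand takes up x -95 to 95 mm and y -5 to 137 mm in this frame.
- grip_bar (a point): centre of the hopper's handle: a round dark wooden bar 17 mm thick and 70 mm long, parallel to the hinge, held on two steel arms above the brass hopper and turning with it. With the hopper upright the bar is 90 mm behind (+y) and 120 mm above the hinge axis, so 150 mm from it, with nothing within 30 mm below it. It can be pinched from above, fingers either side, or pushed; when the hopper is fully tipped the bar is 92 mm in front (-y) of the hinge axis and 118 mm above it.
- pan (a joint): tilt of the brass hopper (inside 103 mm along the hinge, 120 mm deep): 0 fully upright on its stop, grows as it tips towards the pile, 1.3 rad fully tipped at its other stop. From 0 to about 0.3 rad a sprung detent resists; pushing it over takes 4 to 9 N at the bar. A counterweight under it makes it want to swing back at every tilt (1 to 5 N at the bar) and slams if let go; its own weight also carries it home over the detent.
- egg1_mid (a point): centre of the red foil-covered egg, 60 mm long, 50 mm thick, about 45 g, loose; starts lying in the hopper.
- egg2_mid (a point): centre of the yellow foil-covered egg, 60 mm long, 50 mm thick, about 45 g, loose; starts lying in the hopper.
- egg3_mid (a point): centre of the blue foil-covered egg, 60 mm long, 50 mm thick, about 45 g, loose; starts lying in the hopper.
- giftbox: white gift box with red ribbon, 100 x 80 x 60 mm, loose bystander, leave alone; origin at the centre of its underside.
- giftbox_blue: blue gift box with white ribbon, 90 x 90 x 45 mm, loose bystander, leave alone; origin at the centre of its underside.
- jar: amber glass sweet jar with brass cap, 84 mm diameter, 130 mm tall, loose bystander, leave alone; origin at the centre of its underside.
- spool: green ribbon spool lying flat, 76 mm diameter, 30 mm high, loose bystander, leave alone; origin at the centre of its underside.
- cup: white cup, 80 mm diameter, 75 mm tall, loose bystander, leave alone; origin at the centre of its underside.
Things that resemble listed ones, but are neither listed nor needed, are in the scene too. Leave any blue look-alike of the part that bears tray_mid alone.

How it is judged (in metres and radians):
On the way, in this order (a step that is already met when the one before it is completed fails the run):
1. the tray rests level on the pile, centred within 25 mm and square within 0.3 rad, and is released (angle between the x axis of tray_mid and the x axis of spot, either way round below 0.3 rad and horizontal distance between tray_mid and spot below 0.025 m and angle between tray_mid's own z axis and vertical below 0.06 rad and contact force between the fingers and tray below 0.1 N and linear speed of tray below 0.02 m/s and value of joint pan below 0.1 rad), for 0.2 s.
2. the hopper is fully tipped (over 1.2 rad) (value of joint pan above 1.2 rad), for 0.1 s.
At the end, for the whole second after the job is handed in: All three eggs lie inside the tray; the tray is level (0.06 rad), at rest and centred within 25 mm over the middle of the pile and square to it within 0.3 rad; the hopper is back upright (within 0.06 rad) (x of egg1_mid in the frame of tray_mid between -0.07 and 0.07 m and y of egg1_mid in the frame of tray_mid between -0.06 and 0.06 m and z of egg1_mid in the frame of tray_mid between -0.03 and 0.05 m and x of egg2_mid in the frame of tray_mid between -0.07 and 0.07 m and y of egg2_mid in the frame of tray_mid between -0.06 and 0.06 m and z of egg2_mid in the frame of tray_mid between -0.03 and 0.05 m and x of egg3_mid in the frame of tray_mid between -0.07 and 0.07 m and y of egg3_mid in the frame of tray_mid between -0.06 and 0.06 m and z of egg3_mid in the frame of tray_mid between -0.03 and 0.05 m and angle between the x axis of tray_mid and the x axis of spot, either way round below 0.3 rad and horizontal distance between tray_mid and spot below 0.025 m and angle between tray_mid's own z axis and vertical below 0.06 rad and value of joint pan below 0.06 rad and linear speed of tray below 0.02 m/s); the robot touches nothing.
It fails at once if the hopper swings back faster than 2.5 rad/s (slams) (velocity of joint pan below -2.5 rad/s).
It fails at once if the tray is dropped (falls freely faster than 0.4 m/s before the hopper is tipped) (contact force between the fingers and tray below 0.1 N and linear speed of tray above 0.4 m/s and value of joint pan below 0.1 rad).
It fails at once if a gift box, the jar, cup or spool is moved more than 30 mm (distance of any of giftbox, giftbox_blue, jar, spool, cup from where it was at the start of the episode above 0.03 m).
It also fails if it takes over 72 s, if anything falls off the work surface, if the arm or the gripper's body presses on something with over 40 N, if the wrist force passes 120 N, or if a joint passes its speed limit or range.

ROBOT

A 6-joint arm with a two-finger parallel gripper is mounted at the origin on the work surface. World frame = base frame: x ahead of the robot, y to its left, z up, the work surface at z = 0. Lengths are in mm, angles in rad, forces in N, time in s.
With the tool pointing down it reaches from about 350 to 775 mm from the base axis. Payload 7.3 kg.
Tool frame: the origin (TCP) lies between the finger pads; the fingertips stand 8 mm ahead of it and the grasp point (between the pads) lies 11 mm behind it; y points along the fingers, z is the direction in which the jaws open and shut, and the axes are right-handed (so a half turn about y gives the same grasp; the last joint's range is limited). The gripper opens to 92 mm and grips with 3 to 60 N. Pads are 19 mm wide; open, the fingers measure 130 mm over their backs; the gripper's body (75 mm by 190 mm) begins 47 mm behind the grasp point.
Start: joints at [0.977, 0.342, 1.524, -0, 1.275, -0.146], TCP at [227.305, 473.262, 234.741] pointing down, gripper open.
Joint ranges: [-2.53, 2.53], [-0.77, 2.02], [0.04, 2.7], [-1, 4.14], [0.28, 2.66], [-3.11, 3.11]. Speed limits (rad/s): [2.57, 2.57, 3.14, 3.14, 3.14, 3.14].

INTERFACE

Orientations are given as [roll, pitch, yaw] about the fixed x, y, z axes, in that order (R = Rz(yaw) Ry(pitch) Rx(roll)).
In Python, from plant import bot, vision, job gives the robot as it stands. The module is installed in compiled form; this text tells all that it offers.
- The arm moves only by the tool arm_command, never from a script. Its argument "deltas" is a list of rows, each a list of 4 numbers: the shift along the tool's x, y, z in m, then the turn about the tool's y in degrees. In form: [[x, y, z, twist], ...]. A call has 1 to 5 rows; each row shifts and turns the commanded pose from where the row before left it, along the tool's axes as they then stand; what a row does not reach is not made up. A row lasts 1/10 s, in which the tool goes at most 50 mm and 8.59 degrees, less where a joint would pass 70% of its speed; a pose out of reach is approached as far as the arm can. A call is refused whole if a number of a shift passes 0.05 or a number of a turn 8.59, either way. A call with a gripper value outside its range is refused whole. "claw" is the closure in counts, from 0 (fully open) to 255 (shut), set as the call begins (left out, the last holds). The fingers move at their own pace and stop on an object; the grip force is fixed at half the most. Time passes only in rows, so rows that do not move let the fingers close. It gives the time, the measured TCP pose, the force and the opening at its end, in the units of the state.
- bot.get_obs(): the state, without advancing time (a new reading comes with each control period).
- vision.capture(name): name is "scene" or "top"; returns a dict with "img" (480x640x3 uint8, red, green, blue), "camera_matrix" (3x3 intrinsics, pixels), "dist_coeffs" ([k1, k2, p1, p2, k3] as OpenCV has them; the pictures are not rectified), "world_to_cam" (4x4, takes a point from world to camera coordinates). Camera axes: x right, y down, z forward; pixel columns grow to the right and rows downward; lengths in mm; the calibration is good to about 2 mm. A picture is of the moment at which its call begins. There is no depth.
- job.close_job(): hands the job in, once; it reports no verdict.
Trained networks look in a picture, given as the dict that the camera call returned (one of the last four; its "shot" number tells which), for a name from the list of things; names that differ only in an ending like _2 or _b are one class to them, and where a whole thing is asked for, a point or a joint stands for the part that bears it (a point fixed in the world has none). Each returns a list of dicts, best first, with "confidence" (0 to 1); they miss things now and then, are a little off and sometimes report something else, mostly with a low value. They report only what shows in the picture. A call takes as long as a camera call. They do not tell look-alikes from the thing itself.
- vision.find_in(picture, name): "xyz" ([x, y, z] in mm, in the coordinates of the camera as it stood for that picture, good to about 4 mm: the middle of the surface that is visible of it).
- vision.regions_of(picture, name): "mask" (480x640 bool, what is visible of it).
The state is a dict: "time": time; "joint_positions": joint angles; "dq": joint speeds; "tau": joint torques, N m; "tool_pos": TCP position; "tcp_rot": TCP orientation; "contact_force": force on the tool from outside, world axes, zero at the start; "moment": the same for the moment, N m; "grip_width": finger opening in mm.
Only numpy, scipy, OpenCV 4.12 (cv2) and the standard library are available. Lean on these libraries where they do the work, as an engineer would, in place of code of your own. Each camera call takes 0.05 s, during which the arm holds its last target. There are 200 camera calls.

## Working session

There is one attempt and no reset: what is moved stays moved. The work goes in short steps, Python scripts to look and compute and a tool call to move; the robot and the scene stay as the last step left them, time stands still between calls to the robot, and variables do not carry over. Pictures are saved under pics/ and viewed, about 8 in all and at most 12, crops included, and the job is handed in when it is done.

Besides the shell and the picture viewer there is one more tool, called after "Request:" by a JSON object that holds its "name" and its "arguments", one argument or row to a line. arm_command: Moves the arm, as the interface text tells. Its arguments: {"type":"object","properties":{"deltas":{"type":"array","items":{"type":"array","items":{"type":"number"}}},"claw":{"type":"number"}},"required":["deltas"]}

```bash
mkdir -p pics
cat > h.py <<'E'
import numpy as np, cv2
from plant import bot, vision, job
def cam2w(p,x):
    M=np.linalg.inv(np.array(p["world_to_cam"])); return (M@np.r_[x,1])[:3]
def proj(p,X):
    M=np.array(p["world_to_cam"]); X=np.atleast_2d(np.array(X,float))
    return cv2.projectPoints(X,cv2.Rodrigues(M[:3,:3])[0],M[:3,3],np.array(p["camera_matrix"]),np.array(p["dist_coeffs"],float))[0].reshape(-1,2)
def ray(p,uv,z):
    uv=np.array(uv,float).reshape(-1,1,2)
    n=cv2.undistortPoints(uv,np.array(p["camera_matrix"]),np.array(p["dist_coeffs"],float)).reshape(-1,2)
    M=np.linalg.inv(np.array(p["world_to_cam"])); d=np.c_[n,np.ones(len(n))]@M[:3,:3].T; c=M[:3,3]
    return c+d*((z-c[2])/d[:,2])[:,None]
def save(p,f,crop=None,s=1):
    im=p["img"][:,:,::-1]
    if crop: im=im[crop[1]:crop[3],crop[0]:crop[2]]
    cv2.imwrite("pics/"+f,cv2.resize(im,None,fx=s,fy=s,interpolation=cv2.INTER_CUBIC))
E
python3 - <<'E'
from h import *
o=bot.get_obs();print({k:np.round(v,3) for k,v in o.items()})
for n in("scene","top"):
    p=vision.capture(n);save(p,n+"0.png")
    M=np.linalg.inv(np.array(p["world_to_cam"]));print(n,M[:3,3].round(),M[:3,2].round(2))
    for t in("tray_mid","grip_bar","pan","egg1_mid","egg2_mid","egg3_mid","giftbox","giftbox_blue","jar","cup","spool"):
        for r in vision.find_in(p,t)[:3]:
            w=cam2w(p,r["xyz"]);print(t,round(r["confidence"],2),w.round(),proj(p,w).round())
E
```

```text
{'time': np.float64(0.0), 'joint_positions': array([ 0.977,  0.343,  1.525, -0.   ,  1.275, -0.146]), 'dq': array([ 0.   , -0.001, -0.   ,  0.   ,  0.001,  0.001]), 'tau': array([ 1.0000e-03, -4.3124e+01, -2.4422e+01,  7.2000e-02,  5.6000e-02,
       -0.0000e+00]), 'tool_pos': array([227.086, 472.912, 234.051]), 'tcp_rot': array([-1.572,  0.   , -0.448]), 'contact_force': array([-0.571, -0.518, -0.135]), 'moment': array([ 0.064, -0.003, -0.054]), 'grip_width': np.float64(91.682)}
scene [1237.   76. 1042.] [-0.63  0.   -0.78]
tray_mid 0.97 [ 537. -297.   23.] [[192. 285.]]
tray_mid 0.96 [337. -90.  24.] [[274. 231.]]
tray_mid 0.94 [ 287. -313.   21.] [[204. 219.]]
grip_bar 0.64 [571. 184. 189.] [[373. 261.]]
pan 0.61 [574. 174. 189.] [[369. 262.]]
egg1_mid 0.59 [539. 209. 185.] [[383. 252.]]
egg1_mid 0.17 [ 535. -301.   21.] [[191. 284.]]
egg3_mid 0.52 [578. 165. 201.] [[366. 260.]]
giftbox 0.59 [ 806. -116.   57.] [[243. 373.]]
giftbox_blue 0.93 [554. 443.  47.] [[464. 291.]]
jar 0.96 [790. 141. 118.] [[355. 358.]]
cup 0.57 [776. -10.  38.] [[290. 366.]]
cup 0.22 [ 762. -234.   26.] [[199. 360.]]
spool 0.8 [ 760. -233.   22.] [[200. 360.]]
top [ 484.   52. 1198.] [ 0.06  0.02 -1.  ]
tray_mid 0.73 [338. -92.  10.] [[378. 324.]]
tray_mid 0.67 [302. 208.   6.] [[262. 335.]]
tray_mid 0.58 [ 293. -318.   10.] [[466. 343.]]
grip_bar 0.85 [563. 168. 167.] [[273. 230.]]
pan 0.69 [569. 168. 163.] [[273. 228.]]
egg1_mid 0.8 [533. 201. 191.] [[256. 242.]]
egg2_mid 0.22 [ 778. -118.   62.] [[393. 150.]]
egg3_mid 0.89 [569. 163. 200.] [[274. 226.]]
giftbox 0.81 [ 781. -121.   60.] [[394. 149.]]
giftbox 0.17 [796. -11.  36.] [[350. 145.]]
giftbox_blue 0.72 [536. 447.  53.] [[168. 242.]]
jar 0.61 [757. 136. 135.] [[290. 150.]]
cup 0.66 [799. -11.  36.] [[350. 144.]]
spool 0.91 [ 756. -235.   35.] [[437. 162.]]
```

View pics/scene0.png

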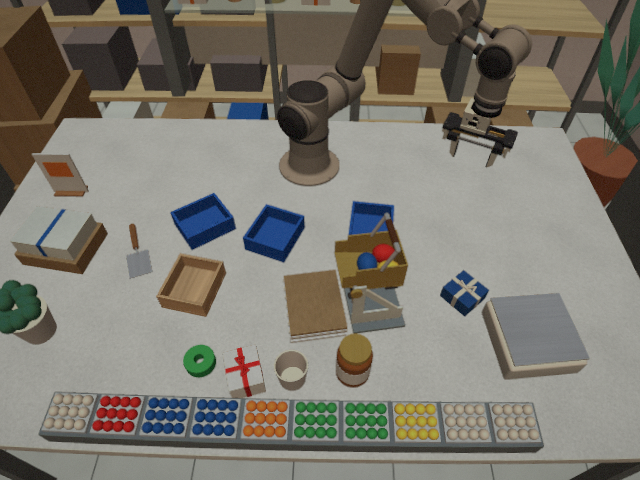

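View pics/top0.png

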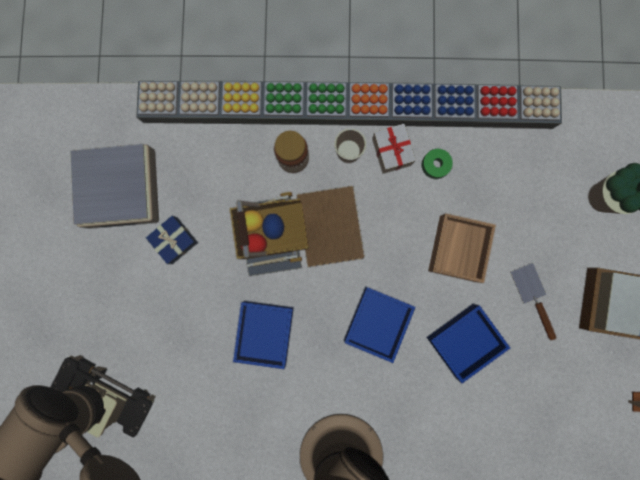

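Candidates for the tray: wooden at top (463,248) / scene (192,285); blue at top (264,334), (379,324), (468,342). Only the wooden one fits the description. I'll take enlarged crops to confirm this and to get the pile's corners.

Run:
```python
from h import *
p=vision.capture("top");save(p,"t1.png",(225,175,505,295),2.85)
q=vision.capture("scene");save(q,"s1.png",(150,200,420,345),2.95)
for c,z in((p,55),(q,55)):
    for r in vision.regions_of(c,"tray_mid")[:4]:
        m=r["mask"].astype(np.uint8);h=cv2.convexHull(cv2.findNonZero(m))
        (cx,cy),s,a=cv2.minAreaRect(h);a4=cv2.approxPolyDP(h,6,True).reshape(-1,2)
        print(round(r["confidence"],2),round(cx),round(cy),a4.tolist(),ray(c,a4,z)[:,:2].round().tolist())
```

```text
0.94 462 247 [[494, 225], [482, 282], [428, 270], [441, 214]] [[594.0, -373.0], [451.0, -343.0], [478.0, -209.0], [619.0, -240.0]]
0.8 468 342 [[509, 349], [460, 381], [428, 336], [475, 304]] [[287.0, -410.0], [207.0, -289.0], [316.0, -210.0], [396.0, -326.0]]
0.68 378 324 [[414, 307], [393, 361], [344, 340], [366, 287]] [[386.0, -174.0], [253.0, -124.0], [302.0, -2.0], [433.0, -55.0]]
0.59 262 335 [[291, 308], [282, 367], [234, 360], [243, 301]] [[378.0, 131.0], [232.0, 150.0], [246.0, 270.0], [392.0, 251.0]]
0.68 274 232 [[304, 218], [284, 260], [246, 248], [244, 236], [266, 205]] [[308.0, 0.0], [469.0, -47.0], [429.0, -158.0], [384.0, -170.0], [256.0, -120.0]]
0.65 191 283 [[222, 261], [225, 273], [204, 315], [161, 305], [157, 294], [181, 254]] [[477.0, -219.0], [518.0, -204.0], [651.0, -236.0], [625.0, -353.0], [592.0, -372.0], [456.0, -339.0]]
0.6 203 220 [[235, 229], [192, 250], [170, 212], [214, 193]] [[358.0, -200.0], [441.0, -311.0], [294.0, -409.0], [208.0, -290.0]]
```

View pics/t1.png

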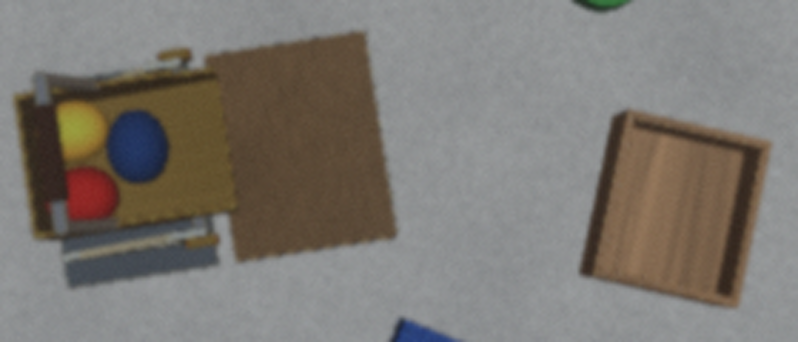

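View pics/s1.png

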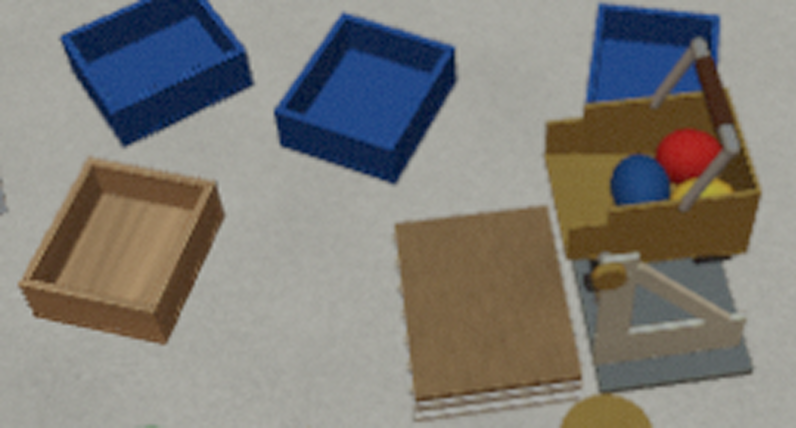

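The wooden tray is confirmed at crop (678,208). Next I'll fit the pile, tray and bar poses from the corners in both views.

```bash
cat > fit.py <<'E'
from h import *
from scipy.optimize import least_squares
p=vision.capture("top");q=vision.capture("scene")
T=lambda a:np.array(a)/2.85+[225,175]
S=lambda a:np.array(a)/2.95+[150,200]
def box(v,l,w,z):
    c,s=np.cos(v[2]),np.sin(v[2]); P=np.array([[-l,-w],[-l,w],[l,w],[l,-w]])/2
    return np.c_[P@np.array([[c,s],[-s,c]])+v[:2],np.full(4,z)]
pt=T([(397,236),(238,262),(205,57),(365,32)]);ps=S([(396,224),(547,207),(580,378),(414,398)])
f=lambda v:np.r_[(proj(p,box(v,186,146,v[3]))-pt).ravel(),(proj(q,box(v,186,146,v[3]))-ps).ravel()]
r=least_squares(f,[570,40,.1,30]);print("pile",r.x.round(3),r.fun.round(1))
tt=T([(771,143),(737,306)]);ts=S([(92,158),(216,183),(163,313),(22,284)])
g=lambda v:np.r_[(proj(p,box(v,150,130,55)[[3,0]])-tt).ravel(),(proj(q,box(v,150,130,55))-ts).ravel(),
  (proj(q,box(v,150,130,0)[[2,3]])-S([(165,342),(35,313)])).ravel(),(proj(p,box(v,150,130,0)[[1]])-T([(582,273)])).ravel()]
t=least_squares(g,[537,-297,-.2]);print("tray",t.x.round(3),t.fun.round(1))
# bar ends: triangulate
bt=T([(40,103),(60,200)]);bs=S([(728,128),(702,58)])
h=lambda X:np.r_[(proj(p,X.reshape(2,3))-bt).ravel(),(proj(q,X.reshape(2,3))-bs).ravel()]
b=least_squares(h,[600,220,280,530,230,280]);print("bar ends",b.x.round(1),b.fun.round(1))
B=b.x.reshape(2,3).mean(0);c,s=np.cos(r.x[2]),np.sin(r.x[2])
d=B[:2]-r.x[:2];print("bar in spot frame",d@[c,s],d@[-s,c],"len",np.linalg.norm(b.x[:3]-b.x[3:]))
E
python3 fit.py
```

```text
pile [5.85212e+02 3.76680e+01 1.70000e-01 2.96430e+01] [-0.8  0.2 -1.5 -0.4 -0.7  0.1 -0.8  0.3 -1.7  0.1 -0.9 -0.1 -0.3 -0.3
 -1.1  0.4]
tray [ 5.36205e+02 -2.95072e+02 -1.94000e-01] [-1.6 -1.5 -1.   0.1 -1.8 -1.2 -0.3 -1.7 -2.8 -0.9 -1.4 -0.5  0.7  0.3
 -0.1  0.9 -2.8  0.4]
bar ends [591.2 226.1 280.5 522.2 209.9 283.2] [-0.4 -0.  -0.7 -0.  -0.5  0.  -0.8  0.1]
bar in spot frame 2.367535913555565 182.50769658783 len 70.85929923073562
```

Request:
{"name": "arm_command", "arguments": {
  "deltas": [
    [0,0,0,-7.3],
    [0,0,0,-7.3],
    [0.025,0,-0.042,0],
    [0.025,0,-0.042,0],
    [0.025,0,-0.042,0]
  ],
  "claw": 0
}}

```text
time: 2.0
tool_pos: [276.8, 333.8, 234.6]
tcp_rot: [-1.571, -0.0, -0.191]
contact_force: [0.9, 0.0, -0.2]
grip_width: 92.2
```

Request:
{"name": "arm_command", "arguments": {
  "deltas": [
    [0.025,0,-0.042,0],
    [0.025,0,-0.042,0],
    [0.025,0,-0.042,0],
    [0.025,0,-0.042,0],
    [0.025,0,-0.042,0]
  ]
}}

```text
time: 2.5
tool_pos: [359.5, 103.3, 235.1]
tcp_rot: [-1.57, -0.001, -0.193]
contact_force: [0.5, 0.3, 0.6]
grip_width: 92.0
```

Request:
{"name": "arm_command", "arguments": {
  "deltas": [
    [0.025,0,-0.042,0],
    [0.025,0,-0.042,0],
    [0.025,0,-0.042,0],
    [0.025,0,-0.042,0],
    [0.025,0,-0.042,0]
  ]
}}

```text
time: 3.0
tool_pos: [441.9, -127.1, 234.9]
tcp_rot: [-1.571, -0.001, -0.194]
contact_force: [1.0, 0.3, -0.1]
grip_width: 91.9
```

Request:
{"name": "arm_command", "arguments": {
  "deltas": [
    [0.025,0,-0.042,0],
    [0.025,0,-0.042,0],
    [0.025,0,-0.042,0],
    [0.025,0,-0.042,0],
    [0,0,0,0]
  ]
}}

```text
time: 3.5
tool_pos: [508.1, -314.4, 233.1]
tcp_rot: [-1.572, -0.0, -0.197]
contact_force: [0.3, -0.1, -1.0]
grip_width: 91.9
```

Request:
{"name": "arm_command", "arguments": {
  "deltas": [
    [0.024,0,-0.037,0],
    [0,0.045,0,0],
    [0,0.045,0,0],
    [0,0.04,0,0],
    [0,0,0,0]
  ]
}}

```text
time: 4.0
tool_pos: [521.0, -347.1, 98.8]
tcp_rot: [-1.565, 0.01, -0.193]
contact_force: [0.5, 0.2, -0.3]
grip_width: 91.8
```

Run:
```python
from h import *
o=bot.get_obs();print(np.round(o["tool_pos"],1),np.round(o["tcp_rot"],3))
q=vision.capture("scene");save(q,"s2.png",(120,180,320,330),4)
```

```text
[ 521.  -347.1   98.8] [-1.565  0.01  -0.193]
```

View pics/s2.png

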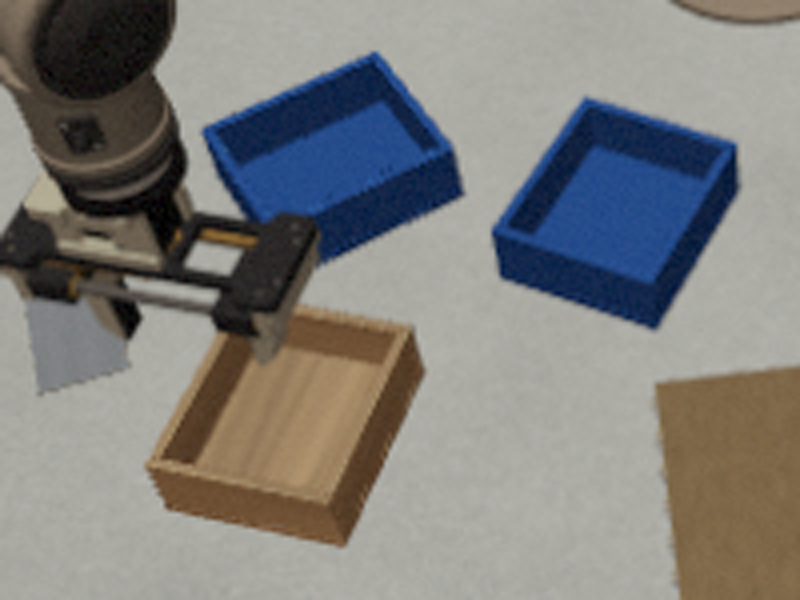

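The fingers straddle the tray's -y wall. Descending in smaller steps.

Request:
{"name": "arm_command", "arguments": {
  "deltas": [
    [0,0.02,0,0],
    [0,0.02,0,0],
    [0,0.015,0,0],
    [0,0,0,0],
    [0,0,0,0]
  ]
}}

```text
time: 4.55
tool_pos: [524.7, -350.4, 51.2]
tcp_rot: [-1.572, -0.002, -0.193]
contact_force: [0.1, -0.3, 0.1]
grip_width: 91.9
```

Request:
{"name": "arm_command", "arguments": {
  "deltas": [
    [0,0.012,-0.004,0],
    [0,0.012,0,0],
    [0,0,0,0]
  ]
}}

```text
time: 4.85
tool_pos: [522.1, -353.2, 23.7]
tcp_rot: [-1.569, 0.003, -0.193]
contact_force: [-0.8, 0.6, -0.2]
grip_width: 92.0
```

Request:
{"name": "arm_command", "arguments": {
  "deltas": [
    [0,0,0,0],
    [0,0,0,0],
    [0,0,0,0],
    [0,0,0,0],
    [0,0,0,0]
  ],
  "claw": 255
}}

```text
time: 5.35
tool_pos: [523.3, -353.9, 26.0]
tcp_rot: [-1.571, -0.0, -0.193]
contact_force: [0.3, -0.1, -0.4]
grip_width: 56.3
```

Request:
{"name": "arm_command", "arguments": {
  "deltas": [
    [0,0,0,0],
    [0,0,0,0],
    [0,0,0,0],
    [0,0,0,0],
    [0,0,0,0]
  ]
}}

```text
time: 5.85
tool_pos: [523.2, -353.8, 25.7]
tcp_rot: [-1.571, -0.0, -0.193]
contact_force: [0.2, 0.2, -0.2]
grip_width: 16.6
```

Request:
{"name": "arm_command", "arguments": {
  "deltas": [
    [0,0,0,0],
    [0,0,0,0],
    [0,0,0,0],
    [0,0,0,0],
    [0,0,0,0]
  ]
}}

```text
time: 6.35
tool_pos: [523.1, -353.9, 25.7]
tcp_rot: [-1.571, 0.0, -0.193]
contact_force: [-0.0, -1.7, -0.5]
grip_width: 7.8
```

Request:
{"name": "arm_command", "arguments": {
  "deltas": [
    [0,-0.01,0,0],
    [0,-0.015,0,0],
    [0,-0.02,0,0],
    [0,-0.02,0,0],
    [0,0,0,0]
  ]
}}

```text
time: 6.85
tool_pos: [524.9, -355.1, 94.9]
tcp_rot: [-1.574, -0.006, -0.193]
contact_force: [-0.8, -0.9, -1.1]
grip_width: 7.6
```

Request:
{"name": "arm_command", "arguments": {
  "deltas": [
    [0.001,0,0.02,0],
    [0.001,0,0.035,0],
    [0.001,0,0.04,0],
    [0.001,0,0.04,0],
    [0.001,0,0.03,0]
  ]
}}

```text
time: 7.35
tool_pos: [559.2, -189.2, 89.7]
tcp_rot: [-1.569, 0.002, -0.192]
contact_force: [0.5, -0.8, -3.1]
grip_width: 8.0
```

Request:
{"name": "arm_command", "arguments": {
  "deltas": [
    [0,0,0.01,-3.0],
    [0,0,0,-5.0],
    [0,0,0,-5.0],
    [0,0,0,-5.0],
    [0,0,0,-2.8]
  ]
}}

```text
time: 7.85
tool_pos: [561.0, -181.6, 89.7]
tcp_rot: [-1.569, 0.002, 0.174]
contact_force: [-1.0, 0.5, -1.6]
grip_width: 7.9
```

Run:
```python
from h import *
o=bot.get_obs();print(np.round(o["tool_pos"],1),np.round(o["tcp_rot"],3),np.round(o["contact_force"],2))
y=o["tcp_rot"][2];d=np.array([594.1,-22.7])-o["tool_pos"][:2];print(d@[np.cos(y),np.sin(y)],d@[-np.sin(y),np.cos(y)])
q=vision.capture("scene");save(q,"s3.png",(190,170,430,350),3.3)
```

```text
[ 561.  -181.6   89.7] [-1.569  0.002  0.174] [-0.95  0.46 -1.64]
60.06740463484432 150.78334373580066
```

View pics/s3.png

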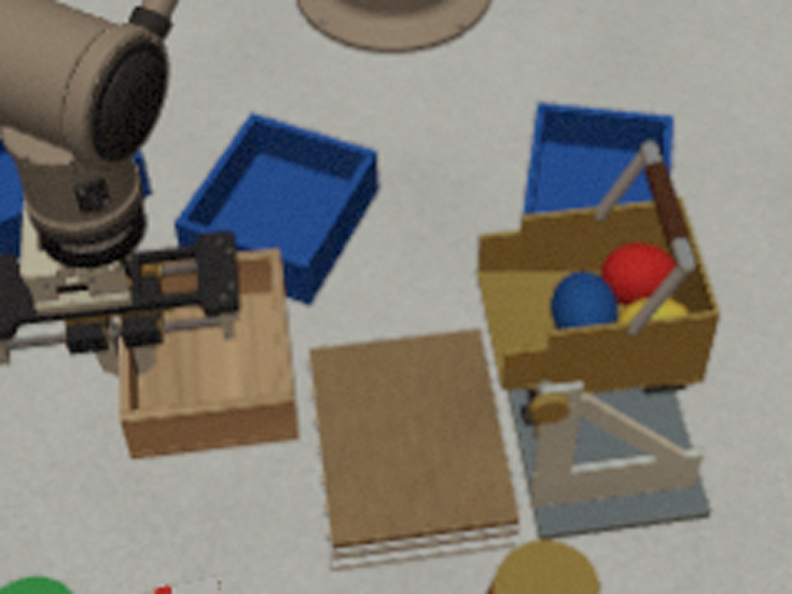

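The tray is held level and square to the pile. Moving it over.

Request:
{"name": "arm_command", "arguments": {
  "deltas": [
    [0.009,0,0.022,0],
    [0.014,0,0.036,0],
    [0.014,0,0.036,0],
    [0.014,0,0.036,0],
    [0.009,0,0.021,0]
  ]
}}

```text
time: 8.4
tool_pos: [594.6, -20.4, 90.0]
tcp_rot: [-1.569, 0.001, 0.171]
contact_force: [1.1, -0.2, -3.1]
grip_width: 7.8
```

Request:
{"name": "arm_command", "arguments": {
  "deltas": [
    [0,0.008,0,0],
    [0,0.008,0,0],
    [0,0.004,0,0],
    [0,0,0,0],
    [0,0,0,0]
  ]
}}

```text
time: 8.9
tool_pos: [595.1, -24.9, 70.5]
tcp_rot: [-1.571, 0.0, 0.169]
contact_force: [-0.5, 0.3, -1.9]
grip_width: 7.7
```

Run:
```python
from h import *
o=bot.get_obs();print(np.round(o["tool_pos"],1),np.round(o["tcp_rot"],3),np.round(o["contact_force"],2),np.round(o["moment"],3))
y=o["tcp_rot"][2];d=np.array([594.1,-22.7])-o["tool_pos"][:2];print(d@[np.cos(y),np.sin(y)],d@[-np.sin(y),np.cos(y)])
p=vision.capture("top");q=vision.capture("scene")
a=np.hstack([c["img"][y0:y0+150,x0:x0+130,::-1] for c,x0,y0 in((p,250,160),(q,260,200))])
cv2.imwrite("pics/c4.png",cv2.resize(a,None,fx=3,fy=3,interpolation=cv2.INTER_CUBIC))
```

```text
[595.1 -24.9  70.5] [-1.571  0.     0.169] [-0.5   0.29 -1.92] [-0.047  0.007  0.055]
-0.5916382431638192 2.356594707094926
```

View pics/c4.png

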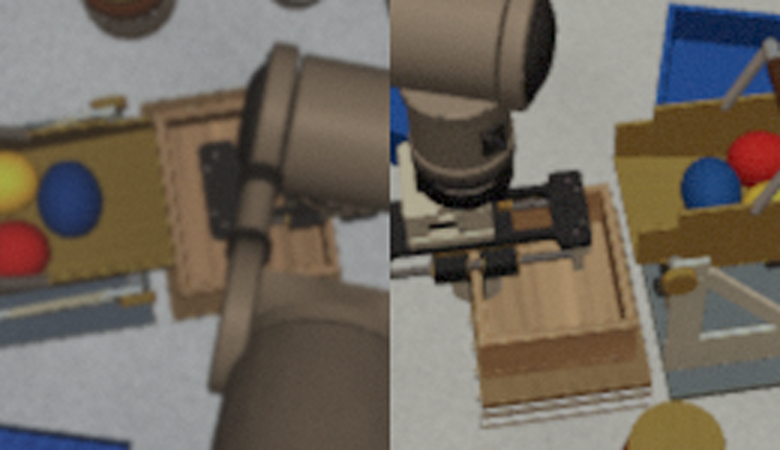

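Request:
{"name": "arm_command", "arguments": {
  "deltas": [
    [0,0.004,0.002,0],
    [0,0.003,0,0],
    [0,0.002,0,0],
    [0,0,0,0]
  ]
}}

```text
time: 9.4
tool_pos: [594.9, -22.0, 63.7]
tcp_rot: [-1.571, -0.001, 0.17]
contact_force: [-6.7, 0.2, 12.8]
grip_width: 7.8
```

Request:
{"name": "arm_command", "arguments": {
  "deltas": [
    [0,0.001,0,0],
    [0,0.001,0,0],
    [0,0.001,0,0],
    [0,0,0,0]
  ]
}}

```text
time: 9.8
tool_pos: [594.9, -22.1, 63.7]
tcp_rot: [-1.572, -0.002, 0.17]
contact_force: [-14.1, 0.4, 34.3]
grip_width: 8.1
```

Contact came earlier than expected, at about 38 mm against the fitted 30. I'll relieve the force and look.

Request:
{"name": "arm_command", "arguments": {
  "deltas": [
    [0,-0.002,0,0],
    [0,0,0,0]
  ]
}}

```text
time: 10.0
tool_pos: [594.9, -22.0, 63.7]
tcp_rot: [-1.571, -0.002, 0.17]
contact_force: [-8.4, 0.5, 19.4]
grip_width: 7.8
```

Run:
```python
from h import *
o=bot.get_obs();print(np.round(o["tool_pos"],1),np.round(o["contact_force"],2),np.round(o["moment"],3))
q=vision.capture("scene");save(q,"s5.png",(270,225,400,350),6)
```

```text
[594.9 -22.   63.7] [-8.42  0.55 19.43] [ 0.194  1.535 -0.049]
```

View pics/s5.png

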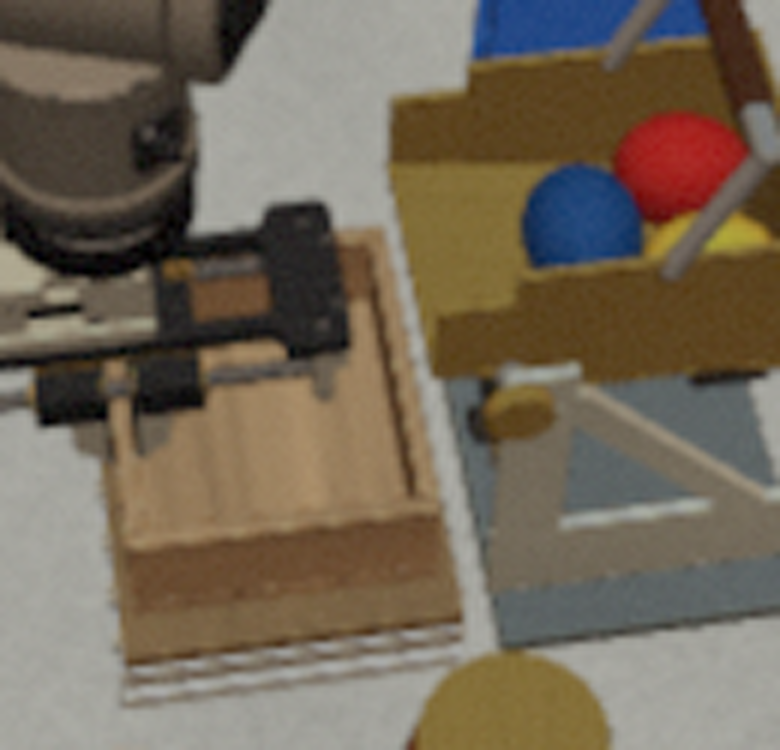

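Run:
```python
from h import *
q=vision.capture("scene")
c,s=np.cos(.17),np.sin(.17)
def rot(X): X=np.array(X,float);return np.c_[X[:,0]*c-X[:,1]*s+585.5,X[:,0]*s+X[:,1]*c+38.3,X[:,2]]
names=["near-L rim","near-R rim","far-R rim","near-L bot","near-R bot"]
for t,h in((0,30),(0,38),(.07,33),(.1,30)):
    # tilt about y at grasp (x=0,z=36): low-x end lower for t>0
    P=np.array([[75,-65,55],[75,65,55],[-75,65,55],[75,-65,0],[75,65,0]],float)
    P[:,2]+=38-0 if t else h
    P[:,2]+=P[:,0]*t
    print(t,h,[(n,((a+.5-[270,225])*6).round().tolist()) for n,a in zip(names,proj(q,rot(P)))])
P=[[93,-73,z] for z in(30,38)]+[[93,73,z] for z in (30,38)]+[[93,-73,0],[93,73,0]]
print(((proj(q,rot(P))+.5-[270,225])*6).round().tolist())
o=bot.get_obs();print(o["joint_positions"].round(3),o["tau"].round(2))
```

```text
0 30 [('near-L rim', [127.0, 558.0]), ('near-R rim', [441.0, 519.0]), ('far-R rim', [384.0, 234.0]), ('near-L bot', [134.0, 625.0]), ('near-R bot', [436.0, 586.0])]
0 38 [('near-L rim', [126.0, 548.0]), ('near-R rim', [442.0, 508.0]), ('far-R rim', [384.0, 223.0]), ('near-L bot', [133.0, 616.0]), ('near-R bot', [437.0, 577.0])]
0.07 33 [('near-L rim', [126.0, 541.0]), ('near-R rim', [443.0, 502.0]), ('far-R rim', [384.0, 230.0]), ('near-L bot', [133.0, 609.0]), ('near-R bot', [438.0, 570.0])]
0.1 30 [('near-L rim', [125.0, 538.0]), ('near-R rim', [443.0, 499.0]), ('far-R rim', [384.0, 233.0]), ('near-L bot', [132.0, 607.0]), ('near-R bot', [438.0, 568.0])]
[[120.0, 665.0], [119.0, 656.0], [462.0, 620.0], [463.0, 611.0], [124.0, 699.0], [459.0, 655.0]]
[-0.166  0.644  1.531  0.     0.965 -1.907] [ -0.06 -42.81 -18.99   0.1   -2.62  -0.05]
```

The image shows the tray flat on the pile within the measurement error. I'll ease the load to a few N and open slightly.

Request:
{"name": "arm_command", "arguments": {
  "deltas": [
    [0,-0.001,0,0],
    [0,-0.0005,0,0],
    [0,0,0,0]
  ]
}}

```text
time: 10.4
tool_pos: [594.9, -22.0, 63.8]
tcp_rot: [-1.571, -0.001, 0.17]
contact_force: [-4.6, 0.2, 9.7]
grip_width: 7.6
```

Request:
{"name": "arm_command", "arguments": {
  "deltas": [
    [0,0,0,0],
    [0,0,0,0],
    [0,0,0,0]
  ],
  "claw": 222
}}

```text
time: 10.7
tool_pos: [595.0, -22.0, 62.1]
tcp_rot: [-1.571, -0.0, 0.17]
contact_force: [0.3, -0.4, 0.3]
grip_width: 12.1
```

Request:
{"name": "arm_command", "arguments": {
  "deltas": [
    [0,0,0,0],
    [0,0,0,0],
    [0,0,0,0],
    [0,0,0,0],
    [0,0,0,0]
  ],
  "claw": 130
}}

```text
time: 11.2
tool_pos: [594.9, -22.1, 62.2]
tcp_rot: [-1.571, -0.0, 0.17]
contact_force: [1.1, 0.4, 0.1]
grip_width: 43.9
```

Request:
{"name": "arm_command", "arguments": {
  "deltas": [
    [0,-0.02,0,0],
    [0,-0.03,0,0],
    [0,-0.04,0,0],
    [0,-0.05,0,0],
    [0,-0.05,0,0]
  ]
}}

```text
time: 11.7
tool_pos: [594.4, -22.0, 253.8]
tcp_rot: [-1.57, 0.001, 0.17]
contact_force: [0.6, -0.5, 1.0]
grip_width: 44.9
```

Request:
{"name": "arm_command", "arguments": {
  "deltas": [
    [0,-0.05,-0.02,0],
    [0,-0.05,-0.02,0],
    [0,0,0,0],
    [0,0,0,0]
  ]
}}

```text
time: 12.1
tool_pos: [601.3, -59.1, 345.9]
tcp_rot: [-1.572, -0.002, 0.169]
contact_force: [0.0, 0.7, -1.2]
grip_width: 45.2
```

Run:
```python
from h import *
o=bot.get_obs();print(np.round(o["tool_pos"],1),np.round(o["joint_positions"],2))
q=vision.capture("scene");save(q,"s6.png",(270,225,400,350),6)
for c in(q,):
    for r in vision.find_in(c,"tray_mid")[:4]: print(round(r["confidence"],2),cam2w(c,r["xyz"]).round())
```

```text
[601.3 -59.1 345.9] [-0.22  0.44  1.07  0.    1.63 -1.96]
0.91 [254. 194.  15.]
0.76 [346. -92.  20.]
0.71 [ 305. -319.   22.]
0.62 [580.  41.  51.]
```

View pics/s6.png

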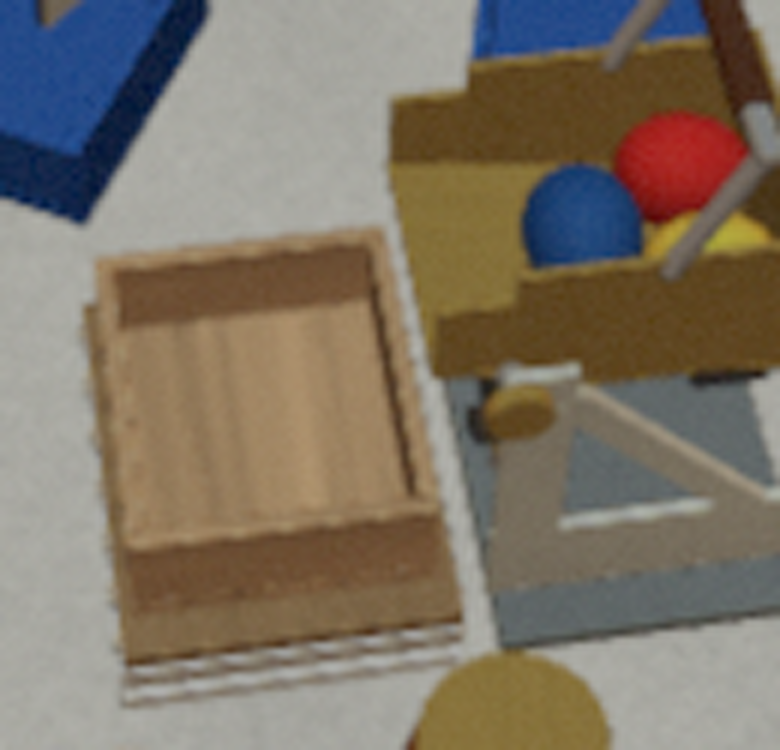

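The tray sits level and square on the pile, with rim corners at crop (97,258), (383,230), (440,515), (130,548). Moving above the bar.

Request:
{"name": "arm_command", "arguments": {
  "deltas": [
    [0.0005,0,0.04,0],
    [0.0005,0,0.05,0],
    [0.0005,0,0.05,0],
    [0.0005,0,0.05,0],
    [0.0005,0,0.05,0]
  ],
  "claw": 110
}}

```text
time: 12.7
tool_pos: [561.6, 180.4, 343.2]
tcp_rot: [-1.571, 0.003, 0.17]
contact_force: [0.5, -0.4, 0.3]
grip_width: 51.9
```

Request:
{"name": "arm_command", "arguments": {
  "deltas": [
    [0,0,0.04,0],
    [0,0,0,0],
    [0,0,0,0]
  ]
}}

```text
time: 13.0
tool_pos: [555.4, 218.7, 343.4]
tcp_rot: [-1.571, 0.003, 0.173]
contact_force: [-0.0, 0.1, -0.6]
grip_width: 52.3
```

Run:
```python
from h import *
o=bot.get_obs();print(np.round(o["tool_pos"],1),np.round(o["tcp_rot"],3),o["grip_width"])
y=o["tcp_rot"][2];d=np.array([556.6,218])-o["tool_pos"][:2];print(d@[np.cos(y),np.sin(y)],d@[-np.sin(y),np.cos(y)])
q=vision.capture("scene");save(q,"s7.png",(310,170,450,330),3.7)
f=53.13*np.pi/180+np.arange(0,1.31,.065)
P=150*np.c_[np.cos(f),np.sin(f)];print(np.diff(P,axis=0).round(1).tolist())
```

```text
[555.4 218.7 343.4] [-1.571  0.003  0.173] 52.28205583977881
1.0876448853030842 -0.9139197997503864
[[-8.0, 5.6], [-8.3, 5.1], [-8.6, 4.5], [-8.9, 3.9], [-9.2, 3.4], [-9.4, 2.8], [-9.5, 2.1], [-9.6, 1.5], [-9.7, 0.9], [-9.7, 0.3], [-9.7, -0.4], [-9.7, -1.0], [-9.6, -1.6], [-9.5, -2.3], [-9.3, -2.9], [-9.1, -3.5], [-8.9, -4.1], [-8.6, -4.6], [-8.3, -5.2], [-7.9, -5.7]]
```

View pics/s7.png

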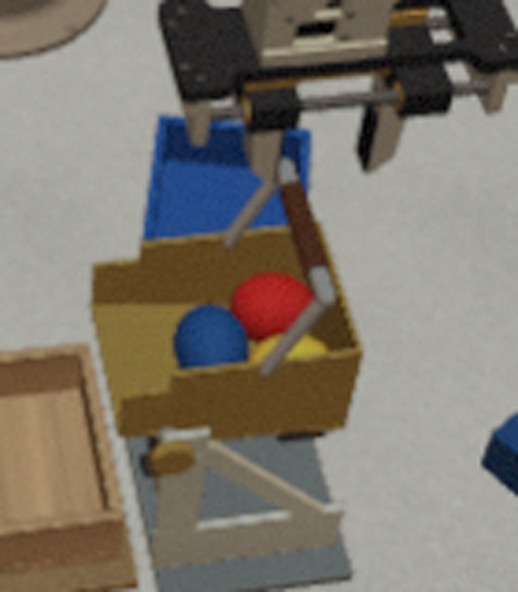

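Request:
{"name": "arm_command", "arguments": {
  "deltas": [
    [0.001,0.02,-0.001,0],
    [0,0.025,0,0],
    [0,0.02,0,0],
    [0,0.008,0,0],
    [0,0,0,0]
  ]
}}

```text
time: 13.55
tool_pos: [557.2, 215.6, 270.8]
tcp_rot: [-1.571, 0.003, 0.168]
contact_force: [0.0, -0.6, 0.5]
grip_width: 52.4
```

Request:
{"name": "arm_command", "arguments": {
  "deltas": [
    [0,0,0,0],
    [0,0,0,0],
    [0,0,0,0],
    [0,0,0,0],
    [0,0,0,0]
  ],
  "claw": 255
}}

```text
time: 14.05
tool_pos: [557.4, 218.1, 272.8]
tcp_rot: [-1.568, -0.001, 0.17]
contact_force: [-2.6, 10.3, 6.6]
grip_width: 16.7
```

Request:
{"name": "arm_command", "arguments": {
  "deltas": [
    [0,0,0,0],
    [0,0,0,0],
    [0,0,0,0]
  ]
}}

```text
time: 14.35
tool_pos: [557.2, 218.7, 272.6]
tcp_rot: [-1.568, -0.001, 0.171]
contact_force: [-0.5, 6.5, 1.1]
grip_width: 15.9
```

The bar is gripped at 16 mm. Tipping along the arc.

Request:
{"name": "arm_command", "arguments": {
  "deltas": [
    [0,-0.0056,-0.008,0],
    [0,-0.0051,-0.0083,0],
    [0,-0.0045,-0.0086,0],
    [0,-0.0039,-0.0089,0],
    [0,-0.0034,-0.0092,0]
  ]
}}

```text
time: 14.85
tool_pos: [564.4, 177.7, 296.8]
tcp_rot: [-1.565, -0.003, 0.172]
contact_force: [-2.7, 9.8, 10.2]
grip_width: 16.2
```

Request:
{"name": "arm_command", "arguments": {
  "deltas": [
    [0,-0.0028,-0.0094,0],
    [0,-0.0021,-0.0095,0],
    [0,-0.0015,-0.0096,0],
    [0,-0.0009,-0.0097,0],
    [0,-0.0003,-0.0097,0]
  ]
}}

```text
time: 15.35
tool_pos: [572.6, 129.1, 303.6]
tcp_rot: [-1.567, -0.002, 0.172]
contact_force: [-2.8, 6.0, 6.3]
grip_width: 15.9
```

Request:
{"name": "arm_command", "arguments": {
  "deltas": [
    [0,0.0004,-0.0097,0],
    [0,0.001,-0.0097,0],
    [0,0.0016,-0.0096,0],
    [0,0.0023,-0.0095,0],
    [0,0.0029,-0.0093,0]
  ]
}}

```text
time: 15.85
tool_pos: [580.6, 81.3, 294.7]
tcp_rot: [-1.568, -0.001, 0.171]
contact_force: [-1.4, 5.6, 2.0]
grip_width: 16.0
```

Request:
{"name": "arm_command", "arguments": {
  "deltas": [
    [0,0.0035,-0.0091,0],
    [0,0.0041,-0.0089,0],
    [0,0.0046,-0.0086,0],
    [0,0.0052,-0.0083,0],
    [0,0.003,-0.004,0]
  ]
}}

```text
time: 16.35
tool_pos: [587.5, 40.8, 272.8]
tcp_rot: [-1.571, 0.001, 0.169]
contact_force: [-1.5, 4.2, 2.9]
grip_width: 16.0
```

Request:
{"name": "arm_command", "arguments": {
  "deltas": [
    [0,0,0,0],
    [0,0,0,0],
    [0,0,0,0]
  ]
}}

```text
time: 16.65
tool_pos: [587.3, 41.9, 273.6]
tcp_rot: [-1.571, 0.0, 0.17]
contact_force: [-2.9, 1.4, 1.9]
grip_width: 16.3
```

The chord is 179.3 mm, which gives a tilt of about 1.28 rad. Checking the eggs.

Run:
```python
from h import *
q=vision.capture("scene");save(q,"s8.png",(260,190,420,350),3.7)
for e in("egg1_mid","egg2_mid","egg3_mid"):
  for r in vision.find_in(q,e)[:2]: print(e,round(r["confidence"],2),cam2w(q,r["xyz"]).round())
```

```text
egg1_mid 0.64 [560.   2.  92.]
egg1_mid 0.61 [776. -12.  37.]
egg2_mid 0.57 [616. 162. 176.]
egg2_mid 0.52 [600.  71.  86.]
egg3_mid 0.74 [627.  36.  93.]
```

View pics/s8.png

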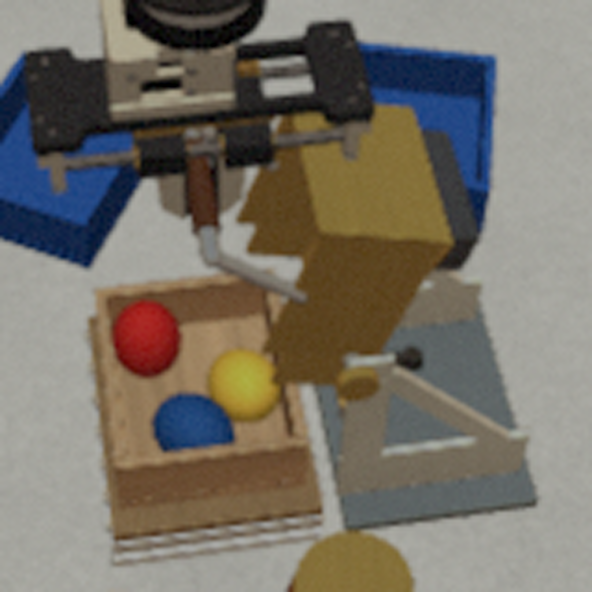

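All three eggs are in the tray: red at crop (147,338), yellow at (245,385), blue at (193,425). Easing the hopper back along the same arc.

Request:
{"name": "arm_command", "arguments": {
  "deltas": [
    [0,-0.003,0.004,0],
    [0,-0.0052,0.0083,0],
    [0,-0.0046,0.0086,0],
    [0,-0.0041,0.0089,0],
    [0,-0.0035,0.0091,0]
  ]
}}

```text
time: 17.35
tool_pos: [580.8, 81.0, 294.7]
tcp_rot: [-1.571, -0.001, 0.17]
contact_force: [-0.4, -2.2, 2.4]
grip_width: 15.9
```

Request:
{"name": "arm_command", "arguments": {
  "deltas": [
    [0,-0.0029,0.0093,0],
    [0,-0.0023,0.0095,0],
    [0,-0.0016,0.0096,0],
    [0,-0.001,0.0097,0],
    [0,-0.0004,0.0097,0]
  ]
}}

```text
time: 17.85
tool_pos: [572.8, 128.3, 302.1]
tcp_rot: [-1.57, -0.001, 0.17]
contact_force: [2.3, 1.1, -3.2]
grip_width: 16.2
```

Request:
{"name": "arm_command", "arguments": {
  "deltas": [
    [0,0.0003,0.0097,0],
    [0,0.0009,0.0097,0],
    [0,0.0015,0.0096,0],
    [0,0.0021,0.0095,0],
    [0,0.0028,0.0094,0]
  ]
}}

```text
time: 18.35
tool_pos: [564.8, 175.3, 294.3]
tcp_rot: [-1.571, -0.001, 0.17]
contact_force: [2.7, 0.1, -4.4]
grip_width: 16.2
```

Request:
{"name": "arm_command", "arguments": {
  "deltas": [
    [0,0.0034,0.0092,0],
    [0,0.0039,0.0089,0],
    [0,0.0045,0.0086,0],
    [0,0.0051,0.0083,0],
    [0,0.0056,0.008,0]
  ]
}}

```text
time: 18.85
tool_pos: [557.3, 217.8, 271.4]
tcp_rot: [-1.57, -0.0, 0.17]
contact_force: [4.1, 0.5, -2.6]
grip_width: 16.2
```

Request:
{"name": "arm_command", "arguments": {
  "deltas": [
    [0,0,0,0],
    [0,0,0,0],
    [0,0,0,0]
  ]
}}

```text
time: 19.15
tool_pos: [557.3, 217.6, 271.5]
tcp_rot: [-1.57, 0.0, 0.17]
contact_force: [3.5, 2.9, -2.9]
grip_width: 16.2
```

Request:
{"name": "arm_command", "arguments": {
  "deltas": [
    [0,0.001,0.001,0],
    [0,0,0.001,0],
    [0,0,0,0]
  ]
}}

```text
time: 19.45
tool_pos: [557.1, 218.7, 270.7]
tcp_rot: [-1.571, 0.0, 0.17]
contact_force: [5.8, 1.3, -4.0]
grip_width: 16.0
```

Request:
{"name": "arm_command", "arguments": {
  "deltas": [
    [0,0,0,0],
    [0,0,0,0],
    [0,0,0,0],
    [0,0,0,0],
    [0,0,0,0]
  ],
  "claw": 110
}}

```text
time: 19.95
tool_pos: [556.9, 218.8, 271.2]
tcp_rot: [-1.571, 0.0, 0.17]
contact_force: [0.3, -0.5, 0.6]
grip_width: 49.8
```

Request:
{"name": "arm_command", "arguments": {
  "deltas": [
    [0,-0.02,0,0],
    [0,-0.03,0,0],
    [0,-0.04,0,0],
    [0,-0.04,0,0],
    [0,0,0,0]
  ]
}}

```text
time: 20.45
tool_pos: [558.0, 219.1, 407.5]
tcp_rot: [-1.57, -0.011, 0.17]
contact_force: [-0.5, 1.3, 0.5]
grip_width: 52.0
```

Run:
```python
from h import *
o=bot.get_obs();print(np.round(o["tool_pos"],1),np.round(o["contact_force"],1))
q=vision.capture("scene");save(q,"s9.png",(180,190,480,400),2.6)
c,s=np.cos(.17),np.sin(.17)
for e in("egg1_mid","egg2_mid","egg3_mid","grip_bar","tray_mid","giftbox","giftbox_blue","jar","cup","spool"):
  for r in vision.find_in(q,e)[:4]:
    w=cam2w(q,r["xyz"]);d=w[:2]-[585.2,37.7];print(e,round(r["confidence"],2),w.round(),"spot frame",(d@[c,s]).round(),(d@[-s,c]).round())
```

```text
[558.  219.1 407.5] [-0.5  1.3  0.5]
egg1_mid 0.55 [562.   7.  93.] spot frame -28.0 -26.0
egg2_mid 0.7 [596.  69.  88.] spot frame 16.0 29.0
egg2_mid 0.2 [ 760. -235.   24.] spot frame 127.0 -298.0
egg3_mid 0.49 [630.  35.  93.] spot frame 44.0 -10.0
grip_bar 0.82 [553. 188. 179.] spot frame -6.0 154.0
grip_bar 0.49 [598. 188. 158.] spot frame 38.0 146.0
tray_mid 0.72 [591.  44.  73.] spot frame 7.0 5.0
tray_mid 0.72 [259. 194.  11.] spot frame -295.0 209.0
tray_mid 0.61 [336. -92.  21.] spot frame -267.0 -86.0
tray_mid 0.58 [ 290. -315.   23.] spot frame -350.0 -297.0
giftbox 0.62 [ 807. -112.   57.] spot frame 193.0 -185.0
giftbox_blue 0.93 [555. 441.  45.] spot frame 39.0 403.0
jar 0.62 [786. 137. 122.] spot frame 214.0 64.0
cup 0.88 [775.  -7.  39.] spot frame 180.0 -77.0
cup 0.74 [556. 442.  50.] spot frame 40.0 404.0
spool 0.8 [ 762. -237.   27.] spot frame 127.0 -301.0
spool 0.59 [773.  -9.  38.] spot frame 178.0 -78.0
spool 0.43 [601. 188. 159.] spot frame 41.0 145.0
```

View pics/s9.png

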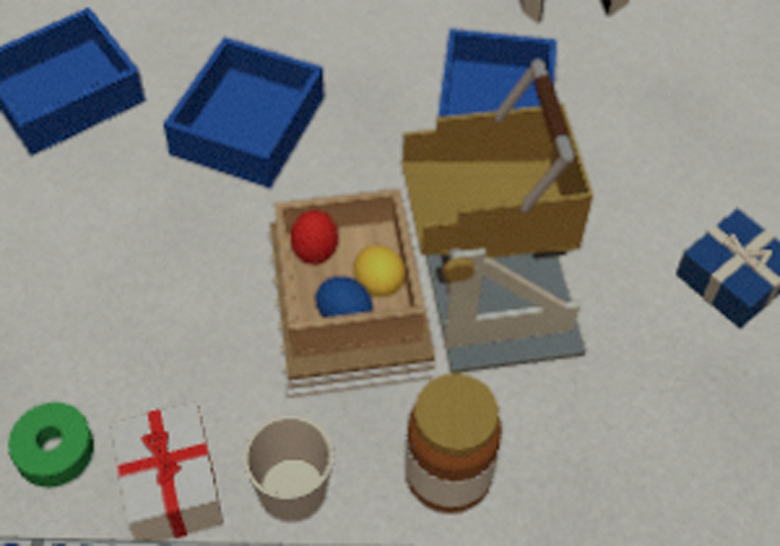

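The hopper is empty and upright (bar joints within about 2 px of the start), the eggs are in the tray, and the bystanders haven't moved. Handing in.

```bash
python3 -c "
from plant import job
print(job.close_job())"
```

```text
the job is handed in; nothing more can be done
None
```

The job is handed in. The hand-in reports no verdict, but my last checks all point to success.

**What I did**
- I pinched the wooden tray by its -y wall, lowered it onto the pile until it touched, eased off the load and released it.
- I then pinched the hopper's bar and took it along its arc to about 1.28 rad. I brought it back along the same arc at about 0.65 rad/s, let go and retreated upward. It finished at about 20 s of the 72 allowed.

**Last checks**
- **Eggs:** all three lie in the tray in the final picture, within about 45 mm of its centre along the hinge direction and 30 mm across it.
- **Tray:** it looks level and square. The network put it within about 9 mm of the pile's centre.
- **Hopper:** upright, with the bar within about 2 pixels of where it started. At release the gripper was within 1 mm of its starting position.
- **Other objects:** the gift boxes, jar, cup and spool measure within about 5 mm of their starting positions, and the arm was clear of everything.

**What disagreed**
- **Pile height:** the pictures gave about 30 mm, but the tray touched at about 38 mm.
- **Contact load:** I pressed up to 34 N before backing off. It showed a sideways moment, which suggests the tray was slightly tilted or had slipped in the grip. It sat flat once released.

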